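Leak-test a brass cap in the bench press

ROBOT

A 7-joint arm with a two-finger parallel gripper is mounted at the origin on the work surface. World frame = base frame: x ahead of the robot, y to its left, z up, the work surface at z = 0. Lengths are in m, angles in rad, forces in N, time in s.
With the tool pointing down it reaches from about 0.425 to 0.925 m from the base axis. Payload 6.8 kg.
Tool frame: the origin (TCP) lies midway between the tips of the shut fingers; the grasp point (between the pads) lies 19 mm behind it; y points along the fingers, z is the direction in which the jaws open and shut, and the axes are right-handed (so a half turn about y gives the same grasp; the last joint's range is limited). The gripper opens to 85 mm and grips with 20 to 120 N. Pads are 22 mm wide; open, the fingers measure 114 mm over their backs; the gripper's body (76 mm by 85 mm) begins 54 mm behind the grasp point. The pads swing forward as they close: fully open they stand 13 mm farther back than shut.
Start: joints at [1.2, 0.477, 0.022, 1.555, -0.011, 1.109, -0.083], TCP at [0.175, -0.652, 0.231] pointing down, gripper open.
Joint ranges: [-2.96, 2.96], [-0.34, 2.1], [-1.41, 1.46], [0.24, 2.44], [-1.37, 4.51], [0.17, 1.92], [-2.96, 2.96]. Speed limits (rad/s): [2.39, 2.39, 3.14, 3.14, 3.14, 3.14, 3.14].

INTERFACE

Orientations are given as a unit quaternion [w, x, y, z].
In Python, from station import bot gives the robot as it stands. The module is installed in compiled form; this text tells all that it offers.
- The arm moves only by the shell command python3 -m crank 'ROWS' [FORCE]. ROWS is JSON, a list of rows, each an object with "linear": the shift along the tool's x, y, z in m, a list of three; "dr": the turn, a rotation vector about the tool's x, y, z in degrees, a list of three; "hand": the gripper command: -1 is shut, 1 is fully open, values between are in proportion. A call has 1 to 10 rows; each row is the pose to reach, as a shift and turn from the pose commanded when the call began, along the tool's axes at that moment; what a row does not reach only later rows make up. A row lasts 1/12 s, in which the tool goes at most 41.7 mm and 7.16 degrees, less where a joint would pass 70% of its speed; a pose out of reach is approached as far as the arm can. A call with a gripper value outside its range is refused whole. The fingers move at their own pace and stop on an object; FORCE is the grip in N (left out, the last holds). Time passes only in rows, so rows that repeat a pose let the fingers close. It gives the time, the measured TCP pose, the force and the opening at its end, in the units of the state.
- bot.get_obs(): the state, without advancing time (a new reading comes with each control period).
- bot.read_camera(name): name is "scene" or "side" or "wrist"; returns the picture (400x640x3 uint8, blue, green, red); there is no depth.
- bot.camera_params(name): a dict with "K" (3x3 intrinsics, pixels), "R" (3x3) and "t" (3): a world point X has camera coordinates R X + t; the wrist camera has in their place "hand_eye" (4x4, takes a point from camera to tool coordinates, whose origin is the TCP and whose axes are the tool frame's). Camera axes: x right, y down, z forward; pixel columns grow to the right and rows downward; lengths in m; the calibration is good to about 2 mm. A picture is of the moment at which its call begins: read the wrist's pose just before it. camera_params takes no time and is no camera call.
- bot.hand_in(): hands the job in, once; it reports no verdict.
Trained networks look in the newest picture that a camera, given by its name, has taken for a name from the list of things; names that differ only in an ending like _2 or _b are one class to them, and where a whole thing is asked for, a point or a joint stands for the part that bears it (a point fixed in the world has none). Each returns a list of dicts, best first, with "score" (0 to 1); they miss things now and then, are a little off and sometimes report something else, mostly with a low value. They report only what shows in the picture. A call takes as long as a camera call. They do not tell look-alikes from the thing itself.
- bot.search_frame(camera, target): "extent" ([left, top, right, bottom] in pixels, round what is visible of it).
- bot.cut_out(camera, target): "pixels" (400x640 bool, what is visible of it) and "extent" ([left, top, right, bottom] in pixels, round what is visible of it).
- bot.place_of(camera, target): "xy" ([column, row] in pixels: a listed point, or the origin of a listed thing).
The state is a dict: "t": time; "q": joint angles; "joint_vel": joint speeds; "joint_torque": joint torques, N m; "eef_pos": TCP position; "tool_rot": TCP orientation; "contact_force": force on the tool from outside, world axes, zero at the start; "torque": the same for the moment, N m; "gripper_width": opening from 0.0 (shut) to 1.0 (fully open).
Only numpy, scipy, OpenCV 4.12 (cv2) and the standard library are available. Lean on these libraries where they do the work, as an engineer would, in place of code of your own. Each camera call takes 0.05 s, during which the arm holds its last target. There are 200 camera calls.

TASK

Stand the wide brass cap, boss up, in the nest of the test press's pulled-out carriage and push the carriage fully home under the seal head. Then push the black-knobbed valve lever sideways, away from the press, until you feel the sealing head bear on the cap, press on a little so that it seals firmly but gently (about 15 N in all at the knob; never force the lever on towards its stop), hold it there for a good two seconds, and let the lever spring back to centre. Leave the cap in the press, the carriage home, and the other things on the bench alone.

Things in the scene. Friction and masses are not known exactly. Their poses are not given: they have to be found in the camera images.
- press: Test press, fixed to the bench, painted blue-grey. Origin on the bench under the sealing head; x points from the push-plate side to the rear column, z up. Bed 120 mm wide. Column starts 70 mm behind the origin, 214 mm high. A beam 60 mm wide, from 164 to 214 mm above the bench, overhangs to 28 mm in front of the origin. The valve lever stands on the -y side.
- carriage (a joint): Carriage opening in m: 0 is home against its stop under the head (nest centre at the press's origin), positive is pulled out along the press's -x, at most 0.125. Slides with about 2 N of friction and stays where it is left.
- nest (a point): Centre of the nest floor on the carriage, 30 mm above the bench; axes as the press. The nest is a 60 x 60 mm square inside a rim 5 mm thick and 4 mm high.
- push_plate (a point): On the carriage's upright front plate, at its mid-width and mid-thickness, 10 mm below its top edge; axes as the press. The plate is 60 mm wide (y), 8 mm thick (x), its top edge 76 mm above the bench, 68 mm in front of the nest centre. Push its front face along the press's +x to close.
- lever (a joint): Valve lever angle in rad: 0 centred (upright); positive leans to the press's -y (away from the press) and lowers the head 100 mm per rad; negative raises it. Stops at -0.25 and 0.62. Centring spring 1.5 N m per rad. Once the head bears, each further mm at the knob adds about 1.5 N there. The seal needs at least 4 N at the cap (3.3 N at the knob beyond the centring spring), is spoilt above 22 N.
- knob (a point): Centre of the lever's ball knob, 28 mm in diameter, black, on a round shaft 10 mm in diameter; 120 mm above the pivot, 195 mm above the bench when centred; z points up along the shaft, y as the press's y when centred.
- pivot (a point): The lever's pivot, 75 mm above the bench, 30 mm in front of and 140 mm to the -y side of the press's origin; the lever turns about the press's x axis.
- cap_center (a point): Middle (half-way up) of the wide brass cap: 46 mm diameter, 30 mm high, with a boss 28 mm in diameter and 6 mm high on top, 36 mm in all; z up. It stands on the mat.
- cap: The same brass cap; origin at the centre of its underside.
- bush: Bystander: slim plain brass bush, 32 mm diameter, 45 mm high, no boss; origin under its centre. Leave it.
- wrench: Bystander: steel wrench, 150 mm long, lying on the bench. Leave it.
- oiler: Bystander: grey plastic bottle, 48 mm diameter, 110 mm high. Leave it.
- ram: Steel ram under the beam; on it hang a screwed stem and the sealing head (rubber disc 40 mm across, on a spring of 2.2 N/mm). With the lever centred the disc is 9 to 35 mm above the boss of a cap in the home nest; the stem's setting differs from day to day. The origin (at bench level when centred) follows the lever only and does not tell the disc's height: find it by feel.
Things that resemble listed ones, but are neither listed nor needed, are in the scene too. Leave any red or white look-alike of the cap alone.

How it is judged:
On the way, in this order (a step that is already met when the one before it is completed fails the run):
1. the cap stands in the carriage's nest (horizontal distance between cap and nest below 0.012 m and z of cap in the frame of nest below 0.0025 m and angle between cap's own z axis and vertical below 0.08 rad and contact force between the fingers and cap below 0.1 N), for 0.1 s.
2. the carriage is pushed home with the cap in it (value of joint carriage below 0.004 m and horizontal distance between cap and nest below 0.012 m), for 0.2 s.
3. the lever is held over so that the head bears on the cap with 4 N or more for 1.5 s (contact force between ram and cap above 4 N and value of joint lever above 0.07 rad and value of joint carriage below 0.004 m), for 1.5 s.
At the end, for the whole second after the job is handed in: The lever is back at centre (within 0.04 rad), the carriage home (within 5 mm) and the cap stands flat in the nest, within 12 mm of its centre, at rest (value of joint lever between -0.04 and 0.04 rad and value of joint carriage below 0.005 m and horizontal distance between cap and nest below 0.012 m and z of cap in the frame of nest below 0.0025 m and angle between cap's own z axis and vertical below 0.08 rad and linear speed of cap below 0.02 m/s); the robot touches nothing.
It fails at once if the head crushes the seal on the cap (over 22 N) (contact force between ram and cap above 22 N).
It fails at once if a bystander (bush, wrench, oiler) is moved more than 30 mm (distance of any of bush, wrench, oiler from where it was at the start of the episode above 0.03 m).
It also fails if it takes over 67 s, if anything falls off the work surface, if the arm or the gripper's body presses on something with over 40 N, if the wrist force passes 120 N, or if a joint passes its speed limit or range.

## Working session

There is one attempt and no reset: what is moved stays moved. The work goes in short steps, Python scripts to look and compute and a shell command to move; the robot and the scene stay as the last step left them, time stands still between calls to the robot, and variables do not carry over. Pictures are saved under pics/ and viewed, about 8 in all and at most 12, crops included, and the job is handed in when it is done.

```bash
mkdir -p pics; cat > h.py <<'E'
import numpy as np, cv2, json
from station import bot
from scipy.spatial.transform import Rotation as Ro
def pose():
    o=bot.get_obs(); q=np.array(o['tool_rot']); return np.array(o['eef_pos']),Ro.from_quat(q[[1,2,3,0]]).as_matrix(),o
def cam(n):
    c=bot.camera_params(n); K=np.array(c['K'])
    if n=='wrist':
        p,R,_=pose(); H=np.array(c['hand_eye']); Rc=R@H[:3,:3]; return K,Rc,R@H[:3,3]+p
    R=np.array(c['R']); return K,R.T,-R.T@np.array(c['t'])
def ray(n,uv):
    K,Rc,c=cam(n); d=Rc@np.linalg.solve(K,[uv[0],uv[1],1]); return c,d/np.linalg.norm(d)
def onz(n,uv,z):
    c,d=ray(n,uv); return c+d*(z-c[2])/d[2]
def tri(l):
    A=0;b=0
    for c,d in l:
        P=np.eye(3)-np.outer(d,d); A=A+P; b=b+P@c
    return np.linalg.solve(A,b)
def proj(n,X):
    K,Rc,c=cam(n); x=K@(Rc.T@(np.array(X)-c)); return x[:2]/x[2]
E
python3 - <<'E'
from h import *
np.set_printoptions(precision=3,suppress=True)
p,R,o=pose(); print(p,R,o['contact_force'],o['t'])
for n in('scene','side','wrist'):
    im=bot.read_camera(n); cv2.imwrite(f'pics/{n}0.png',im); print(n,cam(n)[2])
for t in ('cap_center','cap','bush','nest','push_plate','knob','pivot','press','ram','oiler','wrench'):
    for n in('scene','side'):
        print(t,n,[(np.round(r['xy']),round(r['score'],2)) for r in bot.place_of(n,t)][:4])
E
```

```text
[ 0.175 -0.651  0.23 ] [[-0.966 -0.001  0.26 ]
 [-0.26   0.002 -0.966]
 [ 0.    -1.    -0.002]] [-0.746 -0.031 -0.026] 0.0
scene [ 1.146 -0.077  1.045]
side [0.017 0.833 0.737]
wrist [ 0.247 -0.633  0.374]
cap_center scene [(array([383., 183.]), 0.74), (array([396., 163.]), 0.57), (array([367., 163.]), 0.5), (array([422., 192.]), 0.47)]
cap_center side [(array([242., 327.]), 0.97), (array([331., 324.]), 0.96), (array([293., 315.]), 0.95), (array([297., 356.]), 0.73)]
cap scene [(array([397., 165.]), 0.55), (array([412., 194.]), 0.47), (array([384., 188.]), 0.46), (array([365., 163.]), 0.45)]
cap side [(array([330., 327.]), 0.96), (array([303., 358.]), 0.9), (array([242., 338.]), 0.87), (array([290., 323.]), 0.7)]
bush scene [(array([402., 215.]), 0.45)]
bush side [(array([241., 304.]), 0.75), (array([318., 201.]), 0.22)]
nest scene [(array([310., 212.]), 0.72)]
nest side [(array([320., 246.]), 0.56)]
push_plate scene [(array([305., 186.]), 0.65), (array([273., 241.]), 0.22)]
push_plate side [(array([346., 242.]), 0.66)]
knob scene [(array([267., 217.]), 0.78)]
knob side [(array([313., 161.]), 0.49)]
pivot scene [(array([273., 243.]), 0.88)]
pivot side [(array([317., 202.]), 0.77)]
press scene [(array([327., 250.]), 0.58)]
press side [(array([285., 243.]), 0.57)]
ram scene [(array([310., 212.]), 0.69), (array([270., 222.]), 0.69)]
ram side []
oiler scene [(array([411., 270.]), 0.76)]
oiler side [(array([198., 272.]), 0.73), (array([423., 213.]), 0.38)]
wrench scene [(array([413., 272.]), 0.7), (array([195., 192.]), 0.61)]
wrench side []
```

```bash
python3 -c "
import cv2,numpy as np
a=[cv2.imread(f'pics/{n}0.png') for n in('scene','side')]
cv2.imwrite('pics/both.png',cv2.resize(np.vstack(a),(480,600)))"
```

```text
(no output)
```

View pics/scene0.png

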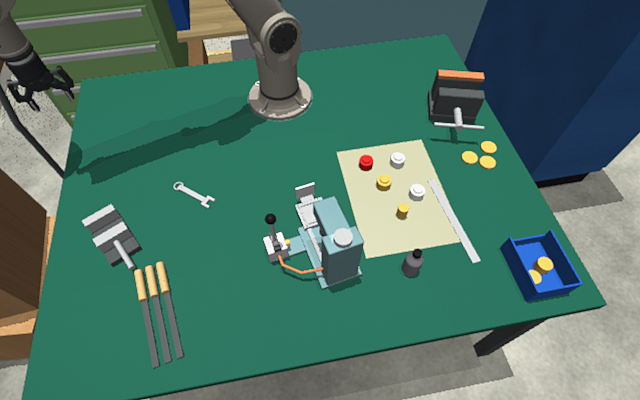

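View pics/side0.png

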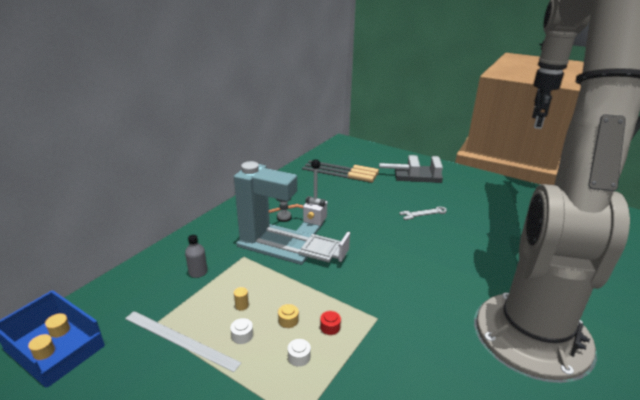

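The candidates in scene/side pixels are:
- wide brass cap with boss: (384,182)/(288,315)
- slim brass bush: (402,211)/(241,298)
- red look-alike: (366,162)/(330,322)
- white look-alikes: (398,159)/(299,350) and (417,191)/(241,330)
- brass discs in the blue bin and by the vice

I choose the brass one with the boss on the mat.

```bash
python3 - <<'E'
from h import *
np.set_printoptions(precision=4,suppress=True)
pr=lambda s,d:tri([ray('scene',s),ray('side',d)])
print('cap',pr((383.5,183),(288.5,316)), onz('scene',(383.5,183),.015))
for n,s,d in(('nest',(310,212),(320,246)),('plate',(305,186),(346,242)),('knob',(269.5,218),(315.5,163.5)),('pivot',(273,243),(317,202))): print(n,pr(s,d))
a=cv2.imread('pics/scene0.png')[140:300,240:440]; b=cv2.imread('pics/side0.png')[140:300+40,220:420][:160]
b2=cv2.imread('pics/side0.png')[270:350,230:330]
c=np.hstack([cv2.resize(a,(400,320),interpolation=2),cv2.resize(b,(400,320),interpolation=2)])
cv2.imwrite('pics/crop1.png',np.vstack([c,np.hstack([cv2.resize(b2,(350,280),interpolation=2),np.zeros((280,450,3),np.uint8)])]))
E
```

```text
cap [0.4636 0.2662 0.0138] [0.4653 0.2666 0.015 ]
nest [0.5372 0.0198 0.0273]
plate [0.4647 0.0154 0.0658]
knob [ 0.6353 -0.099   0.1969]
pivot [ 0.6358 -0.1048  0.0679]
```

View pics/crop1.png

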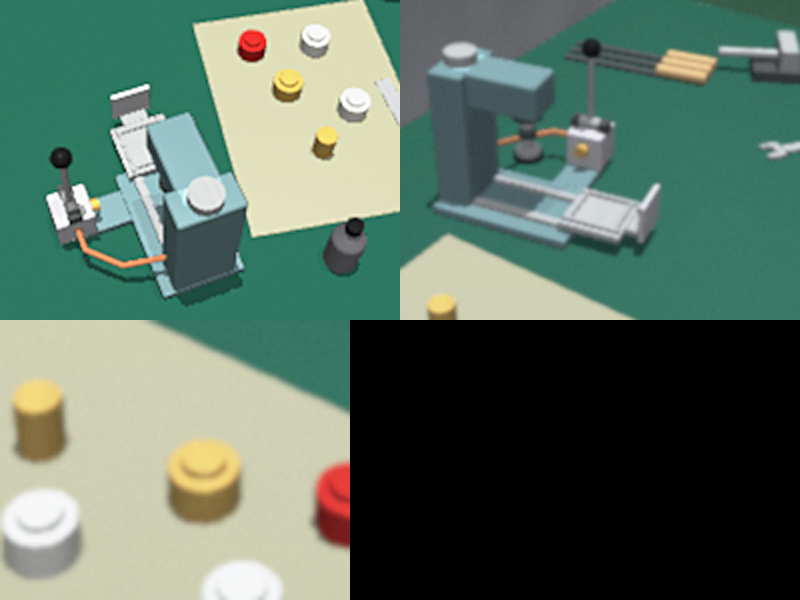

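Crop (205,475) confirms the wide brass cap with a boss on top. I'm swinging towards the press for a wrist look.

```bash
python3 -m crank '[{"linear":[-0.392,-0.13,-0.205],"dr":[0,-35,0],"hand":1},{"linear":[-0.392,-0.13,-0.205],"dr":[0,-35,0],"hand":1},{"linear":[-0.392,-0.13,-0.205],"dr":[0,-35,0],"hand":1},{"linear":[-0.392,-0.13,-0.205],"dr":[0,-35,0],"hand":1},{"linear":[-0.392,-0.13,-0.205],"dr":[0,-70,0],"hand":1},{"linear":[-0.392,-0.13,-0.205],"dr":[0,-70,0],"hand":1},{"linear":[-0.392,-0.13,-0.205],"dr":[0,-70,0],"hand":1},{"linear":[-0.392,-0.13,-0.205],"dr":[0,-70,0],"hand":1},{"linear":[-0.392,-0.13,-0.205],"dr":[0,-70,0],"hand":1},{"linear":[-0.392,-0.13,-0.205],"dr":[0,-70,0],"hand":1}]'; python3 -c "
from h import *
p,R,o=pose();print(p,R,o['q'])
print('d',R.T@(np.array([.51,-.03,.37])-p), np.degrees(np.arctan2(R[1,2],R[0,2])))"
```

```text
t: 2.08
eef_pos: [0.4704, -0.3794, 0.3498]
tool_rot: [-0.479, 0.48, -0.519, 0.52]
contact_force: [1.1, -0.2, 1.0]
gripper_width: 0.999
[ 0.47036366 -0.3794266   0.34975229] [[-8.01718190e-02  3.59617228e-04  9.96780994e-01]
 [-9.96780884e-01 -6.21017915e-04 -8.01715861e-02]
 [ 5.90187771e-04 -9.99999743e-01  4.08247714e-04]] [ 0.85015468  0.29849656 -0.3530821   1.55879253  0.10603874  1.30255633
  0.40309868]
d [-0.35146752 -0.02045045  0.01150293] -4.598428958008249
```

```bash
python3 -m crank '[{"linear":[-0.35,-0.02,0.012],"dr":[0,-12,0],"hand":1},{"linear":[-0.35,-0.02,0.012],"dr":[0,-12,0],"hand":1},{"linear":[-0.35,-0.02,0.012],"dr":[0,-12,0],"hand":1},{"linear":[-0.35,-0.02,0.012],"dr":[0,-12,0],"hand":1},{"linear":[-0.35,-0.02,0.012],"dr":[0,-12,0],"hand":1},{"linear":[-0.35,-0.02,0.012],"dr":[0,-12,0],"hand":1},{"linear":[-0.35,-0.02,0.012],"dr":[0,-12,0],"hand":1},{"linear":[-0.35,-0.02,0.012],"dr":[0,-12,0],"hand":1},{"linear":[-0.35,-0.02,0.012],"dr":[0,-12,0],"hand":1},{"linear":[-0.35,-0.02,0.012],"dr":[0,-12,0],"hand":1}]'; python3 - <<'E'
from h import *
p,R,o=pose();print(p,o['q'],o['contact_force'])
print('az',np.degrees(np.arctan2(R[1,2],R[0,2])))
im=bot.read_camera('wrist')
for t,z in (('nest',.03),('push_plate',.066),('knob',.195),('pivot',.075),('cap_center',.015),('ram',.1)):
    print(t,[(np.round(r['xy'],1),round(r['score'],2),np.round(onz('wrist',r['xy'],z),4)) for r in bot.place_of('wrist',t)[:3]])
cv2.imwrite('pics/w1.png',im)
E
```

```text
t: 2.92
eef_pos: [0.5117, -0.0271, 0.3698]
tool_rot: [0.533, -0.531, 0.466, -0.466]
contact_force: [-0.0, -0.1, -0.6]
gripper_width: 0.997
[ 0.51172598 -0.0271086   0.36975121] [ 0.48635259  0.14742143 -0.61782276  1.71588978  0.08695161  1.30409296
 -0.01704868] [-0.02141665 -0.13641852 -0.55029952]
az 7.5671480311397294
nest [(array([344. , 117.7]), 0.77, array([0.5359, 0.0193, 0.03  ]))]
push_plate [(array([292.5, 120.5]), 0.92, array([0.4661, 0.0076, 0.066 ]))]
knob [(array([432.8, 257.8]), 0.63, array([ 0.6386, -0.1082,  0.195 ]))]
pivot [(array([400.3, 217.6]), 0.75, array([ 0.6307, -0.1075,  0.075 ])), (array([297.6, 121.1]), 0.49, array([0.4734, 0.0077, 0.075 ]))]
cap_center []
ram [(array([410.9, 115.4]), 0.56, array([0.6115, 0.0329, 0.1   ]))]
```

View pics/w1.png

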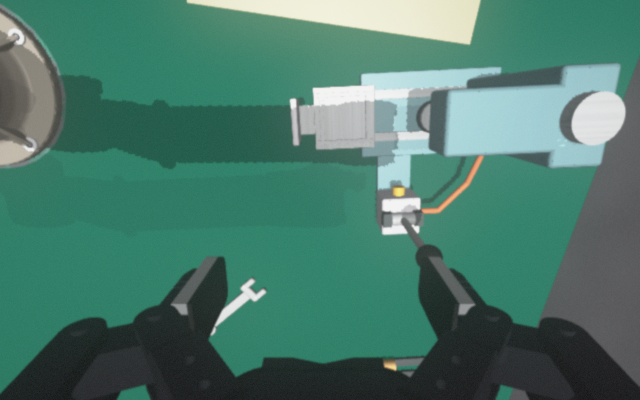

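The wrist picture shows the carriage centre at (344,118), the plate at (295,121), the knob at (430,256) and the pivot block at (400,217). That puts the press yaw at about 9.4° and the opening at about 0.103 m. Next is a near look at the cap.

```bash
python3 -m crank '[{"linear":[-0.226,0.17,-0.017],"dr":[0,0,0],"hand":1},{"linear":[-0.226,0.17,-0.017],"dr":[0,0,0],"hand":1},{"linear":[-0.226,0.17,-0.017],"dr":[0,0,0],"hand":1},{"linear":[-0.226,0.17,-0.017],"dr":[0,0,0],"hand":1},{"linear":[-0.226,0.17,-0.017],"dr":[0,0,0],"hand":1},{"linear":[-0.226,0.17,-0.017],"dr":[0,0,0],"hand":1},{"linear":[-0.226,0.17,-0.017],"dr":[0,0,0],"hand":1},{"linear":[-0.226,0.17,-0.017],"dr":[0,0,0],"hand":1},{"linear":[-0.226,0.17,-0.017],"dr":[0,0,0],"hand":1}]'; python3 - <<'E'
from h import *
im=bot.read_camera('wrist');cv2.imwrite('pics/w2.png',im)
p,R,o=pose();print(p,np.round(R,4),o['contact_force'])
for t,z in (('cap_center',.015),('cap',0),('bush',0)):
    print(t,[(np.round(r['xy'],1),round(r['score'],2),np.round(onz('wrist',r['xy'],z),4)) for r in bot.place_of('wrist',t)[:5]])
print('tcp px',proj('wrist',p))
E
```

```text
t: 4.02
eef_pos: [0.4659, 0.1895, 0.1977]
tool_rot: [-0.53, 0.531, -0.468, 0.467]
contact_force: [1.1, -0.2, 0.7]
gripper_width: 1.003
[0.46702244 0.18833203 0.19853225] [[ 1.227e-01 -8.000e-04  9.924e-01]
 [-9.924e-01 -4.000e-04  1.227e-01]
 [ 3.000e-04 -1.000e+00 -9.000e-04]] [ 0.18774813 -0.56615793  0.93302976]
cap_center [(array([234.7, 124.3]), 0.95, array([0.3767, 0.2278, 0.015 ])), (array([253.8,   0. ]), 0.85, array([0.3888, 0.3369, 0.015 ])), (array([330.3,  94.4]), 0.67, array([0.4656, 0.2665, 0.015 ])), (array([302.6, 351.2]), 0.3, array([ 0.47 , -0.032,  0.015]))]
cap [(array([404.3,   0. ]), 0.95, array([0.5237, 0.3568, 0.    ])), (array([328.7,  93.8]), 0.81, array([0.4648, 0.2669, 0.    ])), (array([254.3,   7.3]), 0.7, array([0.3869, 0.3343, 0.    ])), (array([239.1, 122.2]), 0.66, array([0.3777, 0.2287, 0.    ]))]
bush [(array([450. ,  87.3]), 0.73, array([0.5834, 0.2872, 0.    ]))]
tcp px [320.89660288 256.10996979]
```

View pics/w2.png

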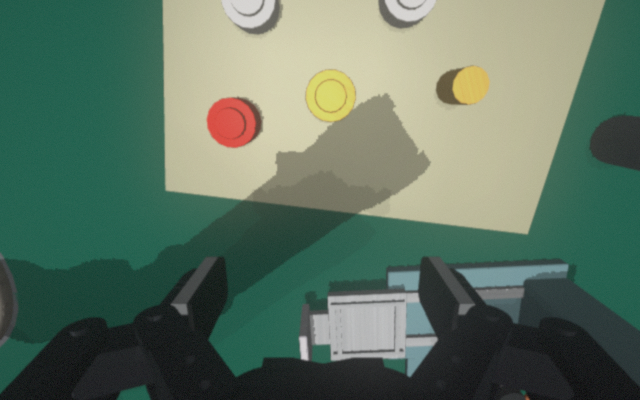

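The wide cap is at wrist pixel (330,94), which gives (0.465, 0.2665); red, both white ones and the bush are well clear. Now I'll descend and grasp.

```bash
python3 -m crank '[{"linear":[-0.077,0,0.008],"dr":[0,0,0],"hand":1},{"linear":[-0.077,0,0.008],"dr":[0,0,0],"hand":1},{"linear":[-0.077,0.04,0.008],"dr":[0,0,0],"hand":1},{"linear":[-0.077,0.08,0.008],"dr":[0,0,0],"hand":1},{"linear":[-0.077,0.12,0.008],"dr":[0,0,0],"hand":1},{"linear":[-0.077,0.15,0.008],"dr":[0,0,0],"hand":1},{"linear":[-0.077,0.17,0.008],"dr":[0,0,0],"hand":1},{"linear":[-0.077,0.18,0.008],"dr":[0,0,0],"hand":1},{"linear":[-0.077,0.19,0.008],"dr":[0,0,0],"hand":1},{"linear":[-0.077,0.192,0.008],"dr":[0,0,0],"hand":1}]' 40
python3 -m crank '[{"linear":[0,0,0],"dr":[0,0,0],"hand":1},{"linear":[0,0,0],"dr":[0,0,0],"hand":-1},{"linear":[0,0,0],"dr":[0,0,0],"hand":-1},{"linear":[0,0,0],"dr":[0,0,0],"hand":-1},{"linear":[0,0,0],"dr":[0,0,0],"hand":-1},{"linear":[0,0,0],"dr":[0,0,0],"hand":-1},{"linear":[0,0,0],"dr":[0,0,0],"hand":-1},{"linear":[0,0,0],"dr":[0,0,0],"hand":-1},{"linear":[0,0,0],"dr":[0,0,0],"hand":-1},{"linear":[0,0,0],"dr":[0,0,0],"hand":-1}]' 40
python3 -m crank '[{"linear":[0,0,0],"dr":[0,0,0],"hand":-1},{"linear":[0,-0.03,0],"dr":[0,0,0],"hand":-1},{"linear":[0,-0.07,0],"dr":[0,0,0],"hand":-1},{"linear":[0,-0.11,0],"dr":[0,0,0],"hand":-1},{"linear":[0,-0.13,0],"dr":[0,0,0],"hand":-1},{"linear":[0,-0.13,0],"dr":[0,0,0],"hand":-1}]'
python3 - <<'E'
from h import *
im=bot.read_camera('wrist');cv2.imwrite('pics/w3.png',im)
ps=[]
for _ in range(4): p,R,o=pose();ps.append(p);bot.read_camera('side')
print(np.mean(ps,0),np.round(R,4),o['contact_force'],o['gripper_width'])
E
```

```text
t: 5.05
eef_pos: [0.4659, 0.2657, 0.0064]
tool_rot: [-0.529, 0.53, -0.469, 0.469]
contact_force: [-0.4, -0.2, 0.4]
gripper_width: 0.997
t: 5.88
eef_pos: [0.4657, 0.2666, 0.0079]
tool_rot: [0.53, -0.529, 0.468, -0.469]
contact_force: [-2.0, -2.0, 7.9]
gripper_width: 0.519
t: 6.38
eef_pos: [0.4677, 0.2684, 0.1419]
tool_rot: [0.533, -0.527, 0.467, -0.469]
contact_force: [1.2, -0.8, -1.2]
gripper_width: 0.522
[0.4654056  0.26600865 0.13703977] [[ 0.1227 -0.0019  0.9924]
 [-0.9924 -0.0017  0.1227]
 [ 0.0014 -1.     -0.0021]] [ 0.15367279 -0.84458983 -1.69170476] 0.5245759194556597
```

View pics/w3.png

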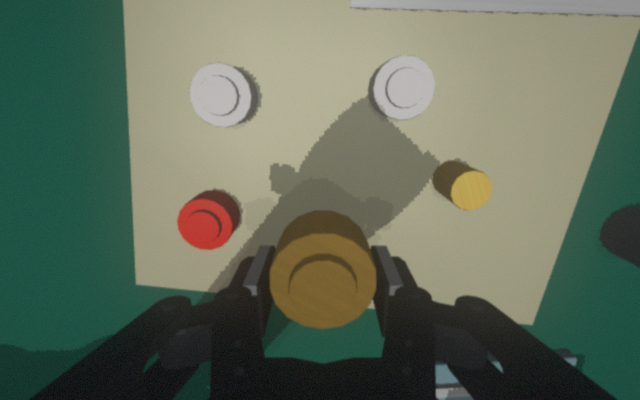

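The cap is held level at (323,280). I'm carrying it over the nest.

```bash
python3 -m crank '[{"linear":[0.253,0,0.04],"dr":[0,-2.4,0],"hand":-1},{"linear":[0.253,0,0.04],"dr":[0,-2.4,0],"hand":-1},{"linear":[0.253,0,0.04],"dr":[0,-2.4,0],"hand":-1},{"linear":[0.253,0,0.04],"dr":[0,-2.4,0],"hand":-1},{"linear":[0.253,0,0.04],"dr":[0,-2.4,0],"hand":-1},{"linear":[0.253,0,0.04],"dr":[0,-2.4,0],"hand":-1},{"linear":[0.253,0,0.04],"dr":[0,-2.4,0],"hand":-1},{"linear":[0.253,0,0.04],"dr":[0,-2.4,0],"hand":-1},{"linear":[0.253,0,0.04],"dr":[0,-2.4,0],"hand":-1}]'
python3 - <<'E'
from h import *
ps=[]
for _ in range(4): im=bot.read_camera('scene');p,R,o=pose();ps.append(p)
p=np.mean(ps,0);print(p,np.round(R,4),o['contact_force'],o['gripper_width'])
print('to go',R.T@(np.array([.536,.0195,.0375])-p))
cv2.imwrite('pics/s2.png',cv2.resize(im[140:260,240:400],(640,480),interpolation=2))
for t in('nest','push_plate'): print(t,[(np.round(r['xy'],1),round(r['score'],2),onz('scene',r['xy'],.03 if t=='nest' else .066)) for r in bot.place_of('scene',t)[:2]])
E
```

```text
t: 7.38
eef_pos: [0.5353, 0.0198, 0.1354]
tool_rot: [-0.539, 0.54, -0.458, 0.457]
contact_force: [1.0, 1.3, -2.1]
gripper_width: 0.525
[0.53535153 0.02174191 0.1361636 ] [[ 1.672e-01 -7.000e-04  9.859e-01]
 [-9.859e-01  6.000e-04  1.672e-01]
 [-7.000e-04 -1.000e+00 -6.000e-04]] [-0.06954762 -0.03211079 -2.08764556] 0.5166920456921048
to go [0.00238858 0.09866176 0.00032115]
nest [(array([310.1, 211.1]), 0.78, array([0.53323238, 0.01837467, 0.03      ]))]
push_plate [(array([327. , 248.1]), 0.71, array([0.67960842, 0.03909795, 0.066     ])), (array([304.5, 186.1]), 0.7, array([0.46540266, 0.01417762, 0.066     ]))]
```

```bash
python3 -m crank '[{"linear":[0.002,0.03,0],"dr":[0,0,0],"hand":-1},{"linear":[0.002,0.06,0],"dr":[0,0,0],"hand":-1},{"linear":[0.002,0.08,0],"dr":[0,0,0],"hand":-1},{"linear":[0.002,0.09,0],"dr":[0,0,0],"hand":-1},{"linear":[0.002,0.095,0],"dr":[0,0,0],"hand":-1},{"linear":[0.002,0.098,0],"dr":[0,0,0],"hand":-1},{"linear":[0.002,0.099,0],"dr":[0,0,0],"hand":-1},{"linear":[0.002,0.099,0],"dr":[0,0,0],"hand":-1}]'
python3 - <<'E'
from h import *
for i in range(3): im=bot.read_camera('wrist'if i else 'side');p,R,o=pose();print(p,o['contact_force'])
cv2.imwrite('pics/w4.png',im)
E
```

```text
t: 8.35
eef_pos: [0.5372, 0.0185, 0.0387]
tool_rot: [0.54, -0.539, 0.457, -0.457]
contact_force: [-0.3, -0.3, -1.6]
gripper_width: 0.521
[0.53728828 0.01838158 0.03881527] [ 0.06964226  0.10141793 -2.63308933]
[0.53719776 0.01827008 0.03877906] [-0.03051343 -0.03786328 -2.305978  ]
[0.53715341 0.01827847 0.03873574] [ 0.03874083  0.58381888 -1.27016085]
```

View pics/w4.png

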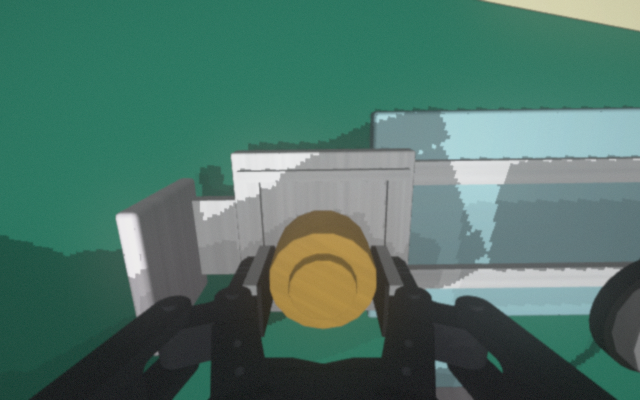

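The cap is centred laterally in the nest (cap 323, nest edges 262 to 388). I'll check the depth direction numerically.

```bash
python3 - <<'E'
from h import *
p,R,o=pose()
for uv in((325,170),(325,152),(262,185),(388,185)): print(uv, R.T@(onz('wrist',uv,.034)-p))
E
python3 -m crank '[{"linear":[0,0.001,0],"dr":[0,0,0],"hand":-1},{"linear":[0,0.001,0],"dr":[0,0,0],"hand":-1},{"linear":[0,0.002,0],"dr":[0,0,0],"hand":-1},{"linear":[0,0.002,0],"dr":[0,0,0],"hand":-1}]'
```

```text
(325, 170) [-0.04275353  0.00472599  0.00106551]
(325, 152) [-0.05102995  0.00472371  0.00105436]
(262, 185) [-0.03568904  0.00467533 -0.02824574]
(388, 185) [-0.03560698  0.00478062  0.03042353]
t: 8.83
eef_pos: [0.5384, 0.0185, 0.0379]
tool_rot: [0.54, -0.539, 0.456, -0.458]
contact_force: [-0.7, -0.5, 12.2]
gripper_width: 0.523
```

```bash
python3 - <<'E'
from h import *
p,R,o=pose()
print('boss top',proj('wrist',p+R@np.array([0,-.0295,0])),'body top front/back',proj('wrist',p+R@np.array([-.023,-.0235,0])),proj('wrist',p+R@np.array([.023,-.0235,0])))
for x in(-.03,-.035,-.037): print(x,proj('wrist',p+R@np.array([x,.0045,0])))
im=bot.read_camera('side');
for t in('nest','cap','cap_center','push_plate'): print(t,[(np.round(r['xy'],1),round(r['score'],2)) for r in bot.place_of('side',t)[:4]])
n=np.array([.536,.0195,.03]);u=np.array([.9866,.163,0]);v=np.array([-.163,.9866,0])
print('pred nest corners side',[np.round(proj('side',n+.03*(a*u+b*v))) for a,b in((1,1),(1,-1),(-1,-1),(-1,1))])
cv2.imwrite('pics/sd5.png',np.hstack([cv2.resize(im[205:285,270:370],(400,320),interpolation=2),cv2.resize(cv2.imread('pics/side0.png')[205:285,270:370],(400,320),interpolation=2)]))
E
```

```text
boss top [322.8242938  293.36214445] body top front/back [322.771121   233.85790577] [322.83785682 331.73284239]
-0.03 [322.69610733 196.77471746]
-0.035 [322.68860849 186.47201683]
-0.037 [322.68556878 182.29573685]
nest [(array([318.5, 248. ]), 0.62)]
cap [(array([330.2, 322.6]), 0.83), (array([241.9, 335.3]), 0.79), (array([298.6, 357.2]), 0.69), (array([325. , 245.5]), 0.57)]
cap_center [(array([297.3, 352.6]), 0.85), (array([241.2, 330.9]), 0.84), (array([328.3, 324.9]), 0.79), (array([323.2, 241. ]), 0.57)]
push_plate [(array([346.2, 242. ]), 0.69), (array([322.5, 246.9]), 0.18)]
pred nest corners side [array([307., 248.]), array([316., 236.]), array([336., 242.]), array([327., 254.])]
```

View pics/sd5.png

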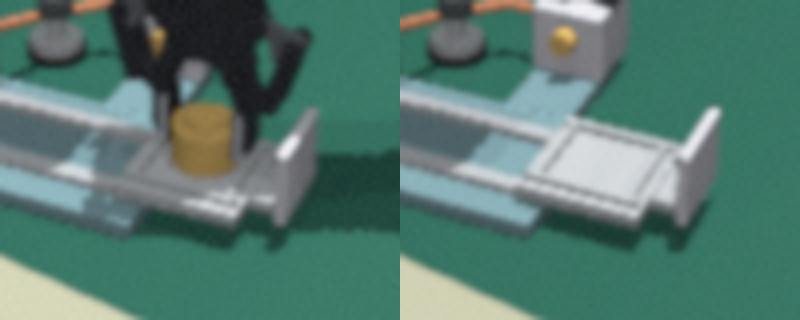

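```bash
python3 - <<'E'
from h import *
c=bot.camera_params('wrist');K=np.array(c['K']);H=np.array(c['hand_eye']);print(K[0,0],K[1,2],np.round(H,3).tolist())
def on(p,az,uv,z):
    a=np.radians(az);R=np.array([[np.sin(a),0,np.cos(a)],[-np.cos(a),0,np.sin(a)],[0,-1,0]])
    d=R@H[:3,:3]@np.linalg.solve(K,[uv[0],uv[1],1]);o=p+R@H[:3,3];return o+d*(z-o[2])/d[2]
views={'w1':((.5117,-.0271,.3698),7.57,[345],(75,160)),'w2':((.4665,.189,.198),7.05,[365],(280,365)),'w4':((.5372,.0183,.0388),9.63,[325],(135,215))}
for k,(p,az,cols,(a,b)) in views.items():
    im=cv2.imread(f'pics/{k}.png');g=im.max(2).astype(float)*0+im[:,:,2]
    for c0 in cols:
        s=g[a:b,c0-4:c0+5].mean(1);d=np.diff(s)
        for i in np.where(abs(d)>9)[0]: print(k,a+i+.5,round(d[i]),np.round(on(np.array(p),az,(c0,a+i+.5),.034),4)[:2])
E
```

```text
328.137506486568 199.6768412820859 [[0.001, 0.957, 0.291, -0.074], [-0.001, -0.291, 0.957, -0.143], [1.0, -0.001, 0.0, -0.0], [0.0, 0.0, 0.0, 1.0]]
w1 84.5 18 [0.5302 0.0699]
w1 85.5 69 [0.5304 0.0687]
w1 86.5 63 [0.5306 0.0674]
w1 87.5 10 [0.5308 0.0661]
w1 101.5 -15 [0.5336 0.0477]
w1 102.5 -21 [0.5338 0.0464]
w1 103.5 -13 [0.534  0.0451]
w1 138.5 -10 [ 0.5413 -0.0029]
w1 146.5 -11 [ 0.543  -0.0143]
w1 147.5 -48 [ 0.5432 -0.0157]
w1 148.5 -45 [ 0.5435 -0.0172]
w1 149.5 -11 [ 0.5437 -0.0186]
w2 289.5 13 [0.5262 0.0751]
w2 293.5 30 [0.5269 0.0703]
w2 294.5 46 [0.5271 0.0691]
w2 295.5 21 [0.5273 0.0679]
w2 299.5 -12 [0.5281 0.063 ]
w2 300.5 -41 [0.5283 0.0617]
w2 301.5 -29 [0.5285 0.0605]
w2 302.5 26 [0.5287 0.0593]
w2 303.5 36 [0.5289 0.058 ]
w2 304.5 14 [0.5291 0.0568]
w2 348.5 -11 [ 5.383e-01 -4.000e-04]
w2 349.5 -41 [ 0.5386 -0.0018]
w2 350.5 -38 [ 0.5388 -0.0031]
w2 351.5 15 [ 0.539  -0.0045]
w2 352.5 47 [ 0.5392 -0.0059]
w2 353.5 19 [ 0.5394 -0.0072]
w2 355.5 -9 [ 0.5399 -0.01  ]
w2 356.5 -47 [ 0.5401 -0.0114]
w2 357.5 -51 [ 0.5403 -0.0128]
w2 358.5 -22 [ 0.5406 -0.0142]
w4 148.5 16 [0.5294 0.0703]
w4 149.5 11 [0.5295 0.0699]
w4 150.5 13 [0.5296 0.0694]
w4 151.5 26 [0.5297 0.069 ]
w4 152.5 19 [0.5297 0.0686]
w4 168.5 -27 [0.531  0.0613]
w4 170.5 27 [0.5311 0.0604]
w4 171.5 13 [0.5312 0.0599]
w4 209.5 -19 [0.5343 0.0417]
w4 210.5 -15 [0.5344 0.0412]
```

Edge measurement in two wrist views puts the nest centre about 8 to 10 mm further along +y than the network said. I'm lifting, shifting the cap, and feeling down again.

```bash
python3 -m crank '[{"linear":[0,-0.012,0],"dr":[0,0,0],"hand":-1},{"linear":[0,-0.012,0],"dr":[0,0,0],"hand":-1},{"linear":[-0.0085,-0.012,0],"dr":[0,0,0],"hand":-1},{"linear":[-0.0085,-0.012,0],"dr":[0,0,0],"hand":-1},{"linear":[-0.0085,-0.006,0],"dr":[0,0,0],"hand":-1},{"linear":[-0.0085,-0.003,0],"dr":[0,0,0],"hand":-1},{"linear":[-0.0085,-0.001,0],"dr":[0,0,0],"hand":-1},{"linear":[-0.0085,-0.001,0],"dr":[0,0,0],"hand":-1}]'
python3 - <<'E'
from h import *
for i in range(3): im=bot.read_camera('side' if i else 'wrist');cv2.imwrite('pics/%s6.png'%('sd' if i else 'w'),im);p,R,o=pose();print(p,o['contact_force'])
w=cv2.imread('pics/w6.png')[120:360,160:480]
cv2.imwrite('pics/c6.png',np.hstack([cv2.resize(im[205:285,270:370],(400,320),interpolation=2),cv2.resize(w,(400,300))[:300].repeat(1,0) if 0 else cv2.resize(w,(400,320))]))
E
```

```text
t: 9.75
eef_pos: [0.537, 0.0271, 0.0379]
tool_rot: [0.54, -0.539, 0.456, -0.458]
contact_force: [0.0, 0.2, 11.3]
gripper_width: 0.519
[0.53693833 0.02714275 0.03785768] [ 0.06046096  0.41904978 10.63126811]
[0.53696199 0.02710688 0.03785773] [ 0.52393959  0.12993723 10.00670192]
[0.53695178 0.02710864 0.03787345] [ 0.44153046  0.51566545 11.20997359]
```

View pics/c6.png

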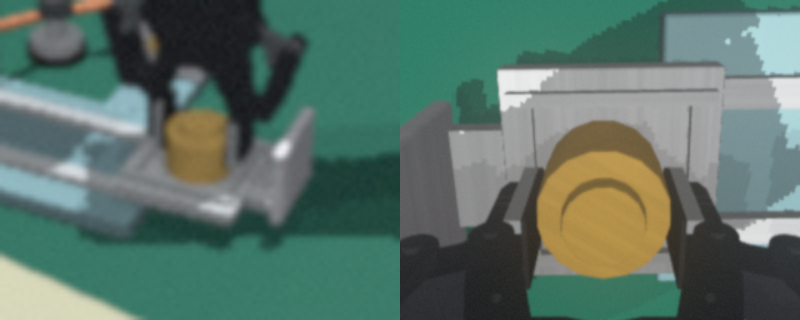

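The cap is now within the nest. Far rim is about 34 mm from its centre, and it bears on the floor with 11 N. Releasing and retreating upward.

```bash
python3 -m crank '[{"linear":[0,-0.001,0],"dr":[0,0,0],"hand":-1},{"linear":[0,-0.001,0],"dr":[0,0,0],"hand":0.3},{"linear":[0,-0.001,0],"dr":[0,0,0],"hand":0.3},{"linear":[0,-0.001,0],"dr":[0,0,0],"hand":0.3},{"linear":[0,-0.001,0],"dr":[0,0,0],"hand":0.3},{"linear":[0,-0.001,0],"dr":[0,0,0],"hand":0.3},{"linear":[0,-0.03,0],"dr":[0,0,0],"hand":0.3},{"linear":[0,-0.07,0],"dr":[0,0,0],"hand":0.3},{"linear":[0,-0.10,0],"dr":[0,0,0],"hand":0.3},{"linear":[0.0,-0.10,0],"dr":[0,0,0],"hand":0.3}]'
python3 - <<'E'
from h import *
im=bot.read_camera('wrist');p,R,o=pose();print(p,np.round(R,3).tolist(),o['contact_force'],o['gripper_width'])
for t,z in(('cap_center',.045),('cap',.03),('nest',.03),('push_plate',.066)): print(t,[(np.round(r['xy'],1),round(r['score'],2),np.round(onz('wrist',r['xy'],z),4)) for r in bot.place_of('wrist',t)[:3]])
cv2.imwrite('pics/w7.png',im)
E
```

```text
t: 10.73
eef_pos: [0.5387, 0.0277, 0.1425]
tool_rot: [0.542, -0.537, 0.455, -0.459]
contact_force: [0.7, 1.8, 0.1]
gripper_width: 0.648
[0.53728869 0.02699518 0.13993491] [[0.164, 0.006, 0.986], [-0.986, 0.0, 0.164], [0.001, -1.0, 0.006]] [ 1.16823265 -0.53040471 -0.04253483] 0.6513260757406477
cap_center [(array([319.6, 201.2]), 0.61, array([0.5337, 0.0265, 0.045 ]))]
cap [(array([314.8, 194.4]), 0.69, array([0.5284, 0.027 , 0.03  ]))]
nest []
push_plate [(array([229.7, 212.7]), 0.72, array([0.4709, 0.0152, 0.066 ]))]
```

View pics/w7.png

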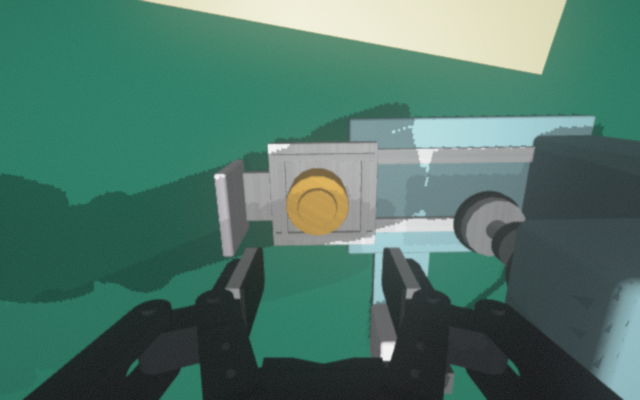

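The cap stands flat in the nest at (318,202), inside rim lines 285 to 363 by 157 to 233. Next: shut the fingers in front of the push plate and push home.

```bash
python3 -m crank '[{"linear":[0,0,-0.102],"dr":[0,0,0],"hand":-1},{"linear":[0,0,-0.102],"dr":[0,0,0],"hand":-1},{"linear":[0,0,-0.102],"dr":[0,0,0],"hand":-1},{"linear":[0,0,-0.102],"dr":[0,0,0],"hand":-1},{"linear":[0,0,-0.102],"dr":[0,0,0],"hand":-1},{"linear":[0,0.03,-0.102],"dr":[0,0,0],"hand":-1},{"linear":[0,0.06,-0.102],"dr":[0,0,0],"hand":-1},{"linear":[0,0.08,-0.102],"dr":[0,0,0],"hand":-1},{"linear":[0,0.085,-0.102],"dr":[0,0,0],"hand":-1},{"linear":[0,0.085,-0.102],"dr":[0,0,0],"hand":-1}]'
python3 -m crank '[{"linear":[0,0,0],"dr":[0,0,0],"hand":-1},{"linear":[0,0,0],"dr":[0,0,0],"hand":-1},{"linear":[0,0,0],"dr":[0,0,0],"hand":-1}]'
python3 - <<'E'
from h import *
im=bot.read_camera('wrist');cv2.imwrite('pics/w8.png',im)
for n in('wrist',): print([(np.round(r['xy'],1),round(r['score'],2),np.round(onz('wrist',r['xy'],.066),4)) for r in bot.place_of(n,'push_plate')[:3]])
p,R,o=pose();print(p,np.round(R,3).tolist(),o['contact_force'],o['q'])
E
```

```text
t: 11.82
eef_pos: [0.4341, 0.0104, 0.0503]
tool_rot: [-0.539, 0.54, -0.458, 0.456]
contact_force: [0.6, 0.2, 0.4]
gripper_width: -0.002
t: 12.07
eef_pos: [0.4356, 0.01, 0.0529]
tool_rot: [0.54, -0.539, 0.456, -0.458]
contact_force: [-0.2, 0.3, 0.2]
gripper_width: -0.005
[(array([408.9, 275.5]), 0.63, array([0.4733, 0.0146, 0.066 ]))]
[0.43517883 0.00975218 0.05269311] [[0.164, 0.002, 0.986], [-0.986, -0.0, 0.164], [0.001, -1.0, 0.002]] [-0.12985896  0.00069688 -0.18391352] [ 0.36353217  0.44291187 -0.62384688  2.21998498  0.45908766  0.6021205
 -0.43466864]
```

```bash
python3 -m crank '[{"linear":[0,0,0.008],"dr":[0,0,0],"hand":-1},{"linear":[0,0,0.014],"dr":[0,0,0],"hand":-1},{"linear":[0,0,0.02],"dr":[0,0,0],"hand":-1},{"linear":[0,0,0.026],"dr":[0,0,0],"hand":-1},{"linear":[0,0,0.034],"dr":[0,0,0],"hand":-1},{"linear":[0,0,0.043],"dr":[0,0,0],"hand":-1},{"linear":[0,0,0.052],"dr":[0,0,0],"hand":-1},{"linear":[0,0,0.061],"dr":[0,0,0],"hand":-1},{"linear":[0,0,0.07],"dr":[0,0,0],"hand":-1},{"linear":[0,0,0.078],"dr":[0,0,0],"hand":-1}]'
python3 -m crank '[{"linear":[0,0,0.006],"dr":[0,0,0],"hand":-1},{"linear":[0,0,0.012],"dr":[0,0,0],"hand":-1},{"linear":[0,0,0.018],"dr":[0,0,0],"hand":-1},{"linear":[0,0,0.024],"dr":[0,0,0],"hand":-1},{"linear":[0,0,0.028],"dr":[0,0,0],"hand":-1},{"linear":[0,0,0.031],"dr":[0,0,0],"hand":-1},{"linear":[0,0,0.034],"dr":[0,0,0],"hand":-1}]'
```

```text
t: 13.0
eef_pos: [0.5121, 0.0232, 0.0516]
tool_rot: [0.54, -0.54, 0.457, -0.457]
contact_force: [-3.0, 1.1, -0.7]
gripper_width: 0.0
t: 13.58
eef_pos: [0.5452, 0.0283, 0.0518]
tool_rot: [0.54, -0.539, 0.457, -0.457]
contact_force: [-1.9, 1.6, -0.4]
gripper_width: 0.001
```

```bash
python3 -m crank '[{"linear":[0,0,0.002],"dr":[0,0,0],"hand":-1},{"linear":[0,0,0.003],"dr":[0,0,0],"hand":-1},{"linear":[0,0,0.004],"dr":[0,0,0],"hand":-1},{"linear":[0,0,0.005],"dr":[0,0,0],"hand":-1}]'
```

```text
t: 13.92
eef_pos: [0.5498, 0.029, 0.0519]
tool_rot: [-0.54, 0.54, -0.457, 0.457]
contact_force: [-2.9, 0.9, -0.1]
gripper_width: 0.004
```

```bash
python3 -m crank '[{"linear":[0,0,0.002],"dr":[0,0,0],"hand":-1},{"linear":[0,0,0.004],"dr":[0,0,0],"hand":-1},{"linear":[0,0,0.006],"dr":[0,0,0],"hand":-1},{"linear":[0,0,0.006],"dr":[0,0,0],"hand":-1}]'
```

```text
t: 14.25
eef_pos: [0.5559, 0.0301, 0.0518]
tool_rot: [-0.539, 0.54, -0.457, 0.457]
contact_force: [-2.9, 0.6, 1.3]
gripper_width: -0.001
```

```bash
python3 -m crank '[{"linear":[0,0,0.002],"dr":[0,0,0],"hand":-1},{"linear":[0,0,0.004],"dr":[0,0,0],"hand":-1},{"linear":[0,0,0.004],"dr":[0,0,0],"hand":-1}]'
```

```text
t: 14.5
eef_pos: [0.556, 0.0298, 0.0511]
tool_rot: [-0.537, 0.542, -0.458, 0.456]
contact_force: [-14.3, -1.3, 9.1]
gripper_width: -0.003
```

The force rose to 14 N at the stop, so the carriage is home. TCP position gives origin (0.642, 0.044) and knob (0.635, -0.099), which agrees with vision. Now to the lever.

```bash
python3 -m crank '[{"linear":[0,0,-0.02],"dr":[0,0,0],"hand":-1},{"linear":[0,-0.02,-0.03],"dr":[0,0,0],"hand":-1},{"linear":[0,-0.06,-0.03],"dr":[0,0,0],"hand":-1},{"linear":[0,-0.1,-0.03],"dr":[0,0,0],"hand":-1},{"linear":[0,-0.14,-0.03],"dr":[0,0,0],"hand":-1},{"linear":[0,-0.18,-0.03],"dr":[0,0,0],"hand":-1},{"linear":[0,-0.22,-0.03],"dr":[0,0,0],"hand":-1},{"linear":[0,-0.25,-0.03],"dr":[0,0,0],"hand":-1},{"linear":[0,-0.25,-0.03],"dr":[0,0,0],"hand":-1}]'
python3 -m crank '[{"linear":[0.04,0,0.03],"dr":[0,0,0],"hand":-1},{"linear":[0.08,0,0.087],"dr":[0,0,0],"hand":-1},{"linear":[0.08,0,0.087],"dr":[0,0,0],"hand":-1},{"linear":[0.08,0,0.087],"dr":[0,0,0],"hand":-1},{"linear":[0.08,0,0.087],"dr":[0,0,0],"hand":-1},{"linear":[0.08,0,0.087],"dr":[0,0,0],"hand":-1}]'
python3 - <<'E'
from h import *
for n in('scene','side'):
    im=bot.read_camera(n); cv2.imwrite(f'pics/{n}9.png',im)
a=[cv2.resize(cv2.imread(f'pics/{n}9.png')[y:y+120,x:x+120],(400,400),interpolation=2) for n,x,y in(('scene',240,160),('side',230,140))]
cv2.imwrite('pics/c9.png',np.hstack(a))
p,R,o=pose();print(p,np.round(R,3).tolist(),o['contact_force'],o['t'])
for n in('scene','side'): print(n,[(np.round(r['xy'],1),round(r['score'],2)) for r in bot.place_of(n,'knob')[:2]],proj(n,(.635,-.099,.195)))
E
```

```text
t: 15.25
eef_pos: [0.5343, 0.0265, 0.3092]
tool_rot: [0.542, -0.536, 0.454, -0.461]
contact_force: [0.8, 1.2, 0.7]
gripper_width: 0.003
t: 15.75
eef_pos: [0.629, -0.0385, 0.3012]
tool_rot: [0.54, -0.539, 0.457, -0.457]
contact_force: [0.4, 1.0, -0.3]
gripper_width: 0.003
[ 0.62847983 -0.03785507  0.3019888 ] [[0.166, 0.0, 0.986], [-0.986, -0.0, 0.166], [0.0, -1.0, 0.0]] [-0.39925976  0.75529822 -0.09474632] 15.85
scene [] [269.7338406  218.43990236]
side [(array([316.1, 165.4]), 0.72), (array([283.9, 231.7]), 0.57)] [315.7677461  164.04999234]
```

View pics/c9.png

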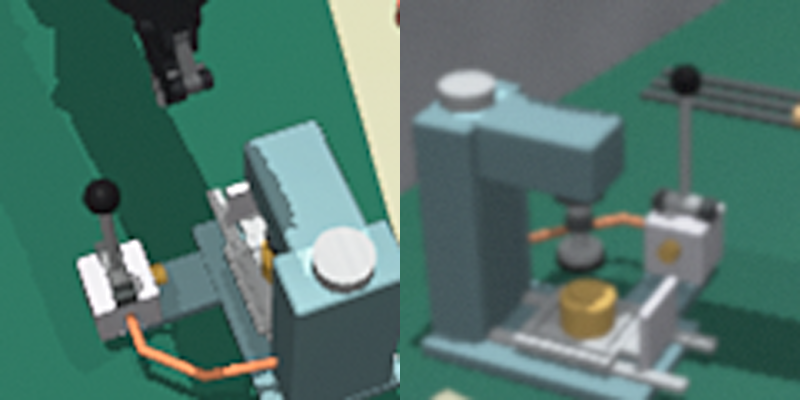

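The cap sits in the home nest under the raised head, and the lever is upright. I'm lowering beside the knob and approaching it.

```bash
python3 -m crank '[{"linear":[0,0.04,-0.004],"dr":[0,0,0],"hand":-1},{"linear":[0,0.08,-0.004],"dr":[0,0,0],"hand":-1},{"linear":[0,0.11,-0.004],"dr":[0,0,0],"hand":-1},{"linear":[0,0.12,-0.004],"dr":[0,0,0],"hand":-1},{"linear":[0.01,0.12,-0.004],"dr":[0,0,0],"hand":-1},{"linear":[0.02,0.12,-0.004],"dr":[0,0,0],"hand":-1},{"linear":[0.026,0.12,-0.004],"dr":[0,0,0],"hand":-1},{"linear":[0.03,0.12,-0.004],"dr":[0,0,0],"hand":-1}]'
python3 -m crank '[{"linear":[0.002,0,0],"dr":[0,0,0],"hand":-1},{"linear":[0.004,0,0],"dr":[0,0,0],"hand":-1},{"linear":[0.006,0,0],"dr":[0,0,0],"hand":-1},{"linear":[0.008,0,0],"dr":[0,0,0],"hand":-1},{"linear":[0.01,0,0],"dr":[0,0,0],"hand":-1},{"linear":[0.01,0,0],"dr":[0,0,0],"hand":-1}]'
cat > f.py <<'E'
from h import *
F=[];P=[]
for _ in range(6): bot.read_camera('side');p,R,o=pose();F.append(o['contact_force']);P.append(p)
F=np.mean(F,0);P=np.mean(P,0);print('F tool x',round(F@R[:,0],2),np.round(F,2),'pos',np.round(P,4),'s',round((P-np.array([.6285,-.038,.182]))@R[:,0],4),o['t'])
E
python3 f.py
```

```text
t: 16.62
eef_pos: [0.6317, -0.0713, 0.1842]
tool_rot: [0.54, -0.538, 0.456, -0.459]
contact_force: [0.4, 0.7, 0.4]
gripper_width: 0.001
t: 17.12
eef_pos: [0.6318, -0.0792, 0.1818]
tool_rot: [0.54, -0.539, 0.457, -0.457]
contact_force: [-0.3, 0.2, 0.2]
gripper_width: -0.004
F tool x -0.34 [0.14 0.36 0.27] pos [ 0.6316 -0.0788  0.1818] s 0.0408 17.4167
```

```bash
python3 -m crank '[{"linear":[0.002,0,0],"dr":[0,0,0],"hand":-1},{"linear":[0.004,0,0],"dr":[0,0,0],"hand":-1},{"linear":[0.006,0,0],"dr":[0,0,0],"hand":-1},{"linear":[0.008,0,0],"dr":[0,0,0],"hand":-1},{"linear":[0.008,0,0],"dr":[0,0,0],"hand":-1}]' ; python3 f.py
```

```text
t: 17.83
eef_pos: [0.6332, -0.0874, 0.1818]
tool_rot: [0.539, -0.539, 0.457, -0.457]
contact_force: [0.1, 1.7, 0.9]
gripper_width: 0.001
F tool x -1.63 [0.21 1.69 0.48] pos [ 0.633  -0.0869  0.1818] s 0.0489 18.1333
```

```bash
python3 -m crank '[{"linear":[0.002,0,0],"dr":[0,0,0],"hand":-1},{"linear":[0.004,0,0],"dr":[0,0,0],"hand":-1},{"linear":[0.005,0,0],"dr":[0,0,0],"hand":-1},{"linear":[0.005,0,0],"dr":[0,0,0],"hand":-1}]' ; python3 f.py
```

```text
t: 18.47
eef_pos: [0.6339, -0.0921, 0.1818]
tool_rot: [0.539, -0.539, 0.457, -0.457]
contact_force: [1.4, 2.4, 0.5]
gripper_width: -0.005
F tool x -1.69 [0.72 1.83 0.56] pos [ 0.6339 -0.0918  0.1818] s 0.0539 18.7667
```

```bash
python3 -m crank '[{"linear":[0.001,0,0],"dr":[0,0,0],"hand":-1},{"linear":[0.002,0,0],"dr":[0,0,0],"hand":-1},{"linear":[0.003,0,0],"dr":[0,0,0],"hand":-1},{"linear":[0.004,0,0],"dr":[0,0,0],"hand":-1},{"linear":[0.004,0,0],"dr":[0,0,0],"hand":-1}]' ; python3 f.py
```

```text
t: 19.18
eef_pos: [0.6344, -0.096, 0.1816]
tool_rot: [-0.539, 0.539, -0.457, 0.457]
contact_force: [1.1, 2.3, -1.0]
gripper_width: -0.007
F tool x -2.43 [ 0.78  2.59 -0.77] pos [ 0.6344 -0.0958  0.1817] s 0.0579 19.4833
```

```bash
python3 -m crank '[{"linear":[0.001,0,0],"dr":[0,0,0],"hand":-1},{"linear":[0.002,0,0],"dr":[0,0,0],"hand":-1},{"linear":[0.003,0,0],"dr":[0,0,0],"hand":-1},{"linear":[0.003,0,0],"dr":[0,0,0],"hand":-1}]' ; python3 f.py
```

```text
t: 19.82
eef_pos: [0.6348, -0.099, 0.1816]
tool_rot: [-0.539, 0.54, -0.457, 0.457]
contact_force: [0.6, 2.3, -1.4]
gripper_width: 0.003
F tool x -2.7 [ 0.09  2.76 -1.56] pos [ 0.6348 -0.0988  0.1817] s 0.061 20.1167
```

```bash
python3 -m crank '[{"linear":[0.001,0,0],"dr":[0,0,0],"hand":-1},{"linear":[0.002,0,0],"dr":[0,0,0],"hand":-1},{"linear":[0.003,0,0],"dr":[0,0,0],"hand":-1},{"linear":[0.003,0,0],"dr":[0,0,0],"hand":-1}]' ; python3 f.py
```

```text
t: 20.45
eef_pos: [0.6352, -0.1019, 0.1816]
tool_rot: [-0.539, 0.54, -0.457, 0.457]
contact_force: [-0.9, 3.2, -2.5]
gripper_width: -0.003
F tool x -3.02 [-1.    2.89 -2.18] pos [ 0.6352 -0.1017  0.1817] s 0.064 20.75
```

```bash
python3 -m crank '[{"linear":[0.001,0,0],"dr":[0,0,0],"hand":-1},{"linear":[0.002,0,0],"dr":[0,0,0],"hand":-1},{"linear":[0.003,0,0],"dr":[0,0,0],"hand":-1},{"linear":[0.003,0,0],"dr":[0,0,0],"hand":-1}]' ; python3 f.py
```

```text
t: 21.08
eef_pos: [0.6356, -0.1038, 0.1815]
tool_rot: [0.54, -0.539, 0.457, -0.456]
contact_force: [-1.6, 4.8, -3.8]
gripper_width: 0.002
F tool x -5.16 [-1.79  4.94 -2.91] pos [ 0.6356 -0.1037  0.1816] s 0.066 21.3833
```

The head now bears: force rose from 3.0 to 5.2 N with less travel. I'll press on in small steps.

```bash
python3 -m crank '[{"linear":[0.001,0,0],"dr":[0,0,0],"hand":-1},{"linear":[0.002,0,0],"dr":[0,0,0],"hand":-1},{"linear":[0.003,0,0],"dr":[0,0,0],"hand":-1},{"linear":[0.003,0,0],"dr":[0,0,0],"hand":-1}]' ; python3 f.py
```

```text
t: 21.72
eef_pos: [0.6359, -0.1053, 0.1813]
tool_rot: [0.54, -0.539, 0.458, -0.456]
contact_force: [-2.8, 7.8, -3.8]
gripper_width: 0.001
F tool x -8.02 [-1.96  7.81 -3.5 ] pos [ 0.6359 -0.1052  0.1814] s 0.0675 22.0167
```

```bash
python3 -m crank '[{"linear":[0.001,0,0],"dr":[0,0,0],"hand":-1},{"linear":[0.002,0,0],"dr":[0,0,0],"hand":-1},{"linear":[0.002,0,0],"dr":[0,0,0],"hand":-1}]' ; python3 f.py
```

```text
t: 22.27
eef_pos: [0.6361, -0.1063, 0.1812]
tool_rot: [0.541, -0.539, 0.458, -0.455]
contact_force: [-3.0, 9.6, -3.7]
gripper_width: -0.003
F tool x -9.65 [-2.41  9.4  -3.93] pos [ 0.636  -0.1062  0.1812] s 0.0685 22.5667
```

```bash
python3 -m crank '[{"linear":[0.001,0,0],"dr":[0,0,0],"hand":-1},{"linear":[0.002,0,0],"dr":[0,0,0],"hand":-1},{"linear":[0.003,0,0],"dr":[0,0,0],"hand":-1},{"linear":[0.003,0,0],"dr":[0,0,0],"hand":-1}]' ; python3 f.py
```

```text
t: 22.9
eef_pos: [0.6363, -0.1078, 0.181]
tool_rot: [0.541, -0.539, 0.458, -0.454]
contact_force: [-3.6, 13.3, -4.4]
gripper_width: 0.004
F tool x -12.67 [-2.63 12.43 -4.76] pos [ 0.6363 -0.1077  0.181 ] s 0.07 23.2
```

```bash
R='' ; python3 -m crank '[{"linear":[0.0005,0,0],"dr":[0,0,0],"hand":-1},{"linear":[0.001,0,0],"dr":[0,0,0],"hand":-1},{"linear":[0.001,0,0],"dr":[0,0,0],"hand":-1},{"linear":[0.001,0,0],"dr":[0,0,0],"hand":-1},{"linear":[0.001,0,0],"dr":[0,0,0],"hand":-1},{"linear":[0.001,0,0],"dr":[0,0,0],"hand":-1},{"linear":[0.001,0,0],"dr":[0,0,0],"hand":-1},{"linear":[0.001,0,0],"dr":[0,0,0],"hand":-1}]'; python3 f.py
python3 -m crank '[{"linear":[0,0,0],"dr":[0,0,0],"hand":-1},{"linear":[0,0,0],"dr":[0,0,0],"hand":-1},{"linear":[0,0,0],"dr":[0,0,0],"hand":-1},{"linear":[0,0,0],"dr":[0,0,0],"hand":-1},{"linear":[0,0,0],"dr":[0,0,0],"hand":-1},{"linear":[0,0,0],"dr":[0,0,0],"hand":-1},{"linear":[0,0,0],"dr":[0,0,0],"hand":-1},{"linear":[0,0,0],"dr":[0,0,0],"hand":-1},{"linear":[0,0,0],"dr":[0,0,0],"hand":-1},{"linear":[0,0,0],"dr":[0,0,0],"hand":-1}]'
python3 -m crank '[{"linear":[0,0,0],"dr":[0,0,0],"hand":-1},{"linear":[0,0,0],"dr":[0,0,0],"hand":-1},{"linear":[0,0,0],"dr":[0,0,0],"hand":-1},{"linear":[0,0,0],"dr":[0,0,0],"hand":-1},{"linear":[0,0,0],"dr":[0,0,0],"hand":-1},{"linear":[0,0,0],"dr":[0,0,0],"hand":-1},{"linear":[0,0,0],"dr":[0,0,0],"hand":-1},{"linear":[0,0,0],"dr":[0,0,0],"hand":-1},{"linear":[0,0,0],"dr":[0,0,0],"hand":-1},{"linear":[0,0,0],"dr":[0,0,0],"hand":-1}]'; python3 f.py
```

```text
t: 23.87
eef_pos: [0.6363, -0.1082, 0.1809]
tool_rot: [0.542, -0.539, 0.458, -0.454]
contact_force: [-2.7, 13.1, -4.3]
gripper_width: 0.001
F tool x -13.54 [-2.99 13.26 -4.83] pos [ 0.6364 -0.1082  0.181 ] s 0.0705 24.1667
t: 25.0
eef_pos: [0.6364, -0.1082, 0.181]
tool_rot: [0.542, -0.539, 0.458, -0.454]
contact_force: [-2.0, 13.3, -4.1]
gripper_width: 0.003
t: 25.83
eef_pos: [0.6364, -0.1082, 0.181]
tool_rot: [0.542, -0.539, 0.458, -0.454]
contact_force: [-2.0, 12.7, -4.9]
gripper_width: 0.001
F tool x -13.61 [-2.41 13.42 -4.62] pos [ 0.6364 -0.1082  0.181 ] s 0.0705 26.1333
```

It held 13.6 N for over 3 s. Now I'll ease the lever back to centre and clear away.

```bash
python3 -m crank '[{"linear":[-0.004,0,0],"dr":[0,0,0],"hand":-1},{"linear":[-0.009,0,0],"dr":[0,0,0],"hand":-1},{"linear":[-0.015,0,0],"dr":[0,0,0],"hand":-1},{"linear":[-0.021,0,0],"dr":[0,0,0],"hand":-1},{"linear":[-0.027,0,0],"dr":[0,0,0],"hand":-1},{"linear":[-0.033,0,0],"dr":[0,0,0],"hand":-1},{"linear":[-0.039,0,0],"dr":[0,0,0],"hand":-1},{"linear":[-0.047,0,0],"dr":[0,0,0],"hand":-1},{"linear":[-0.055,0,0],"dr":[0,0,0],"hand":-1},{"linear":[-0.065,0,0],"dr":[0,0,0],"hand":-1}]'
python3 -m crank '[{"linear":[-0.005,-0.02,0],"dr":[0,0,0],"hand":-1},{"linear":[-0.005,-0.05,0],"dr":[0,0,0],"hand":-1},{"linear":[-0.005,-0.09,0],"dr":[0,0,0],"hand":-1},{"linear":[-0.005,-0.12,0],"dr":[0,0,0],"hand":-1},{"linear":[-0.005,-0.15,0],"dr":[0,0,0],"hand":-1},{"linear":[-0.005,-0.15,0],"dr":[0,0,0],"hand":-1}]'
python3 f.py; python3 - <<'E'
from h import *
for n in('scene','side'):
    im=bot.read_camera(n); cv2.imwrite(f'pics/{n}10.png',im)
    print(n,[(np.round(r['xy'],1),round(r['score'],2)) for r in bot.place_of(n,'knob')[:2]])
a=[cv2.resize(cv2.imread(f'pics/{n}10.png')[y:y+120,x:x+120],(400,400),interpolation=2) for n,x,y in(('scene',240,160),('side',230,140))]
cv2.imwrite('pics/c10.png',np.hstack(a))
E
```

```text
t: 26.97
eef_pos: [0.6267, -0.0492, 0.1818]
tool_rot: [-0.539, 0.539, -0.457, 0.457]
contact_force: [-0.4, -1.0, 0.2]
gripper_width: -0.005
t: 27.47
eef_pos: [0.6286, -0.0428, 0.339]
tool_rot: [0.542, -0.537, 0.454, -0.46]
contact_force: [0.6, 0.8, 0.2]
gripper_width: 0.003
F tool x -0.07 [-0.36  0.01 -0.48] pos [ 0.6259 -0.0439  0.332 ] s 0.0054 27.7667
scene [(array([268.8, 219.4]), 0.77)]
side [(array([313.8, 163.7]), 0.65)]
```

View pics/c10.png

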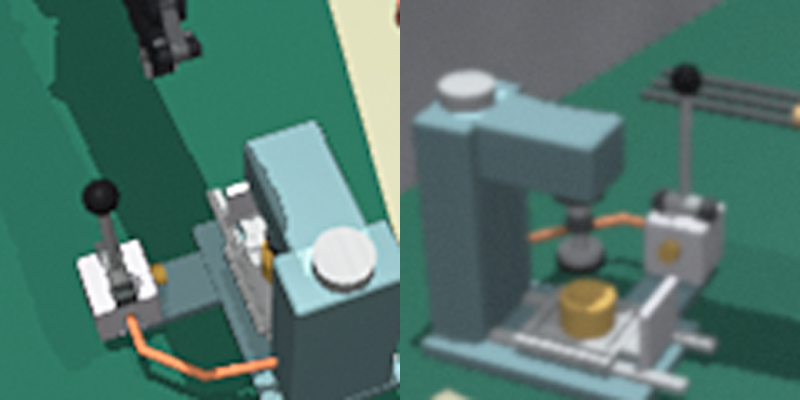

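The picture matches the one before the press stroke: lever upright (knob at (268,219) scene, (314,164) side), cap flat in the home nest, and the arm clear with no force.

```bash
python3 -c "
from station import bot
print(bot.hand_in())"
```

```text
the job is handed in; nothing more can be done
None
```

I stood the wide brass cap boss up in the nest and pushed the carriage home. I then worked the lever until the head sealed on the cap, let it spring back, and handed the job in at about 28 s. The hand-in gives no verdict.

- **Cap in nest:** The network's nest position was about 8 mm off along the press's y. I caught this before letting go of the cap, lifted it, shifted it about 8.5 mm and set it down again. After release it stood flat inside the rim, roughly 4 mm off centre.
- **Carriage:** Pushing met about 3 N of sliding force, then rose to 14 N at the stop.
- **Seal:** The head began to bear at about 3 to 5 N. I pressed to about 13.6 N along the push, slightly under the 15 N asked, and about 14.5 N counting the sideways force. I estimate that as 12 N at the cap. It held steady for over 2 s.
- **Final check:** The last pictures show the lever upright, the carriage home, the cap flat in the nest and the arm clear with no contact force. I took no final picture check of the bush, wrench and oiler; the arm did not go near them.

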